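# Sweep the offcuts into the scrap pan

## Robot

A 7-joint arm with a two-finger parallel gripper is mounted at the origin on a cart in front of the work surface, level with it; the furniture and walls round the work are solid. World frame = base frame: x ahead of the robot, y to its left, z up, the work surface at z = 0. Lengths are in m, angles in rad, forces in N, time in s.
With the tool pointing down it reaches from about 0.35 to 0.9 m from the base axis. Payload 8.1 kg.
Tool frame: the origin (TCP) lies midway between the tips of the shut fingers; the grasp point (between the pads) lies 19 mm behind it; z points along the fingers, y is the line along which they close (so a half turn about z gives the same grasp; the last joint's range is limited). The gripper opens to 92 mm and grips with 3 to 60 N. Pads are 19 mm wide; open, the fingers measure 130 mm over their backs; the gripper's body (75 mm by 190 mm) begins 47 mm behind the grasp point.
Start: joints at [1.215, 0.434, 0.025, 1.573, -0.012, 1.134, -0.075], TCP at [0.156, -0.605, 0.227] pointing down, gripper open.
Joint ranges: [-2.62, 2.62], [-0.44, 2.09], [-1.27, 1.32], [0.08, 2.57], [-1.32, 4.46], [0.12, 2], [-2.74, 2.74]. Speed limits (rad/s): [2.22, 2.22, 3.01, 3.01, 3.14, 3.14, 3.14].

## Interface

Orientations are given as a rotation vector (axis times angle).
In Python, from cell import observe, get_image, camera_model, sign_off, recognise, silhouettes gives the robot as it stands.
- The arm moves only by the tool apply_moves, never from a script. Its argument "motion" is a list of rows, each an object of numbers: "x", "y", "z": the shift along the world's x, y, z in cm; "yaw": the turn about the world's z in degrees; "hand": the opening, from -1 (shut) to 1 (fully open), so that 0 is half open. In form: [{"x": .., "y": .., "z": .., "yaw": .., "hand": ..}, ...]. A call has 1 to 10 rows; each row is the pose to reach, as a shift and turn from the pose commanded when the call began; what a row does not reach only later rows make up. A row lasts 1/8 s, in which the tool goes at most 62.5 mm and 10.7 degrees, less where a joint would pass 70% of its speed; a pose out of reach is approached as far as the arm can. A call with a gripper value outside its range is refused whole. The fingers move at their own pace and stop on an object; "newtons" is the grip in N (left out, the last holds). Time passes only in rows, so rows that repeat a pose let the fingers close. It gives the time, the measured TCP pose, the force, the opening and the grip force at its end, in the units of the state.
- observe(): the state, without advancing time (a new reading comes with each control period).
- get_image(name): name is "side" or "top"; returns the picture (480x640x3 uint8, blue, green, red); there is no depth.
- camera_model(name): a dict with "camera_matrix" (3x3 intrinsics, pixels), "T" (4x4, takes a point from camera to world coordinates). Camera axes: x right, y up, looking along -z (the intrinsics and any distortion apply to the point x, -y, -z); pixel columns grow to the right and rows downward; lengths in m; the calibration is good to about 2 mm. A picture is of the moment at which its call begins. camera_model takes no time and is no camera call.
- sign_off(): hands the job in; it is judged then, once.
Trained networks look in the newest picture that a camera, given by its name, has taken for a name from the list of things; names that differ only in an ending like _2 or _b are one class to them, and where a whole thing is asked for, a point or a joint stands for the part that bears it (a point fixed in the world has none). Each returns a list of dicts, best first, with "p" (0 to 1); they miss things now and then, are a little off and sometimes report something else, mostly with a low value. They report only what shows in the picture. A call takes as long as a camera call.
- recognise(query, camera): "rect" ([left, top, right, bottom] in pixels, round what is visible of it).
- silhouettes(query, camera): "mask" (480x640 bool, what is visible of it) and "rect" ([left, top, right, bottom] in pixels, round what is visible of it).
The state is a dict: "clock": time; "joints": joint angles; "dq": joint speeds; "joint_efforts": joint torques, N m; "position": TCP position; "ee_rot": TCP orientation; "force": force on the tool from outside, world axes, zero at the start; "ft_torque": the same for the moment, N m; "width": opening from 0.0 (shut) to 1.0 (fully open); "gripper_force": force on a finger pad.
Only numpy, scipy, OpenCV 4.12 (cv2) and the standard library are available. Lean on these libraries where they do the work, as an engineer would, in place of code of your own. Each camera call takes 0.05 s, during which the arm holds its last target. There are 200 camera calls.

## Task

Clear the bench after sawing: use the fingers as a broom and sweep the three small wood offcuts along the bench top into the scrap pan through its open front, so that all three lie completely inside the pan. Push them only, do not pick any of them up, and leave the two tins and the block of wax where they stand.

Things in the scene. Friction and masses are not known exactly. Their poses are not given: they have to be found in the camera images.
- scrap_pan: Fixed three-sided pan of grey sheet metal, inside 180 x 180 mm; walls 3 mm thick, 31 mm high; small loop behind the back wall. Origin at bench height, centre of the inside; x points from the open front (x = -90 mm) to the back wall (+90), side walls at y = +-90. Front faces world +y within 0.35 rad. No step at the front: the floor starts level with the bench and rises evenly by 5 mm to the back.
- batten_end: Wood offcut, a light rectangular block 46 x 30 mm and 20 mm high, lying flat. Origin at the centre of its underside, x along its 46 mm side, z up. About 25 g. Slides freely on the bench.
- square_end: Wood offcut, a light square block 34 x 34 mm and 20 mm high, lying flat. Origin at the centre of its underside, z up. About 22 g. Slides freely.
- dowel_end: Wood offcut, a light round disc 36 mm in diameter and 20 mm high, lying on its flat face. Origin at the centre of its underside, z up. About 20 g. Slides freely.
- thread_tin: Small round grey metal tin, 48 mm in diameter, 38 mm high, loose; to be left alone. Origin at the centre of its underside.
- wax_tin: Flat round grey metal tin, 56 mm in diameter, 28 mm high, loose; to be left alone. Origin at the centre of its underside.
- wax_block: Cream-coloured block of wax, 32 x 60 mm, 26 mm high, loose; to be left alone. Origin at the centre of its underside.

How it is judged:
At the end, for the whole second after the job is handed in: All three offcuts lie at rest inside the scrap pan between its walls, their centres at least 14 mm (batten end), 16 mm (square end) and 17 mm (dowel end) behind the open front and their undersides less than 20 mm above the bench; the two tins and the wax block are within 20 mm of where they started (x of batten_end in the frame of scrap_pan between -0.076 and 0.09 m and y of batten_end in the frame of scrap_pan between -0.09 and 0.09 m and height (world z) of each of batten_end, square_end, dowel_end below 0.02 m and linear speed of each of batten_end, square_end, dowel_end below 0.01 m/s and x of square_end in the frame of scrap_pan between -0.074 and 0.09 m and y of square_end in the frame of scrap_pan between -0.09 and 0.09 m and x of dowel_end in the frame of scrap_pan between -0.073 and 0.09 m and y of dowel_end in the frame of scrap_pan between -0.09 and 0.09 m and distance of each of thread_tin, wax_tin, wax_block from where it was at the start of the episode below 0.02 m); the robot touches nothing.
It fails at once if an offcut was lifted off the bench (its underside more than 20 mm up) (height (world z) of any of batten_end, square_end, dowel_end above 0.02 m).
It fails at once if a tin or the wax block was moved by more than 20 mm (distance of any of thread_tin, wax_tin, wax_block from where it was at the start of the episode above 0.02 m).
It also fails if it takes over 67 s, if anything falls off the work surface, if the arm or the gripper's body presses on something with over 40 N, if the wrist force passes 120 N, or if a joint passes its speed limit or range.

## Working session

There is one attempt and no reset: what is moved stays moved. The work goes in short steps, Python scripts to look and compute and a tool call to move; the robot and the scene stay as the last step left them, time stands still between calls to the robot, and variables do not carry over. Pictures are saved under pics/ and viewed, at most 10 in all, crops included, and the job is handed in when it is done.

Besides the shell and the picture viewer there is one more tool, called after "Emit:" as name([rows], argument=value, ...), one row to a line, values as JSON. apply_moves: Moves the arm, as the interface text tells. Its arguments: {"type":"object","properties":{"motion":{"type":"array","items":{"type":"object","properties":{"x":{"type":"number"},"y":{"type":"number"},"z":{"type":"number"},"yaw":{"type":"number"},"hand":{"type":"number"}}}},"newtons":{"type":"number"}},"required":["motion"]}

```bash
mkdir -p pics
cat > h.py <<'E'
import numpy as np,cv2
from cell import *
def ray(cam,px,z):
    m=camera_model(cam);K=np.array(m["camera_matrix"]);T=np.array(m["T"])
    d=cv2.undistortPoints(np.array([[px]],float),K,np.array(m.get("distortion",[0,0,0,0.])))[0,0]
    v=T[:3,:3]@np.array([d[0],-d[1],-1.]);o=T[:3,3]
    return (o+v*(z-o[2])/v[2])[:2]
H=dict(batten_end=.02,square_end=.02,dowel_end=.02,thread_tin=.038,wax_tin=.028,wax_block=.026,scrap_pan=.031)
E
python3 - <<'E'
from h import *
for c in("top","side"):
    im=get_image(c);cv2.imwrite(f"pics/{c}0.png",im)
    m=camera_model(c);print(c,m.keys(),np.round(np.array(m["T"])[:3],2).tolist())
for n in H:
    for r in silhouettes(n,"top")[:2]:
        k=np.argwhere(r["mask"])[:,::-1]
        q=cv2.minAreaRect(k.astype(np.float32))
        P=np.array([ray("top",p,H[n]) for p in cv2.boxPoints(q)])
        print(n,round(r["p"],2),np.round(r["rect"]),"c",ray("top",k.mean(0),H[n]).round(3),"box",P.round(3).tolist())
print(observe())
E
```

```text
top dict_keys(['camera_matrix', 'T']) [[-0.04, 0.98, -0.21, 0.28], [-1.0, -0.03, 0.01, 0.24], [0.0, 0.21, 0.98, 1.28]]
side dict_keys(['camera_matrix', 'T']) [[-0.83, 0.19, -0.52, 0.07], [-0.55, -0.27, 0.79, 0.93], [0.01, 0.95, 0.33, 0.35]]
batten_end 0.67 [283. 211. 306. 239.] c [0.626 0.276] box [[0.611, 0.302], [0.657, 0.279], [0.641, 0.25], [0.595, 0.273]]
square_end 0.68 [322. 299. 340. 324.] c [0.441 0.204] box [[0.449, 0.226], [0.463, 0.196], [0.432, 0.182], [0.418, 0.212]]
dowel_end 0.59 [279. 259. 294. 276.] c [0.538 0.295] box [[0.557, 0.312], [0.556, 0.277], [0.52, 0.278], [0.521, 0.313]]
thread_tin 0.87 [180. 232. 207. 256.] c [0.59  0.487] box [[0.593, 0.522], [0.626, 0.489], [0.586, 0.452], [0.554, 0.484]]
thread_tin 0.36 [321. 300. 340. 325.] c [0.439 0.204] box [[0.448, 0.228], [0.463, 0.196], [0.43, 0.181], [0.416, 0.213]]
wax_tin 0.88 [356. 343. 383. 371.] c [0.344 0.136] box [[0.344, 0.176], [0.383, 0.133], [0.343, 0.096], [0.304, 0.139]]
wax_block 0.63 [347. 158. 376. 184.] c [0.737 0.124] box [[0.729, 0.16], [0.768, 0.145], [0.746, 0.088], [0.706, 0.102]]
scrap_p
[... 263 characters left out ...]
: array([ 1.21540427,  0.43455958,  0.02497726,  1.57328232, -0.0116008 ,
        1.13396861, -0.07513162]), 'dq': array([ 4.39918871e-04,  9.12968245e-04,  8.57552848e-04, -9.55269032e-04,
        5.81167340e-06,  1.38745928e-03, -3.15755891e-04]), 'joint_efforts': array([-8.59655356e-04, -6.67048001e+01,  9.82915275e-01, -3.14494944e+01,
       -6.06989488e-02,  3.46416968e-02,  8.54606719e-05]), 'position': array([ 0.15629559, -0.60511718,  0.22667263]), 'ee_rot': array([-3.11648015e+00, -3.95868199e-01,  2.86764849e-05]), 'force': array([-0.30558602,  0.1033403 , -0.15185698]), 'ft_torque': array([-0.04919686, -0.04609513, -0.0156978 ]), 'gripper_force': 0.0, 'width': 0.9979143773008976}
```

View pics/top0.png

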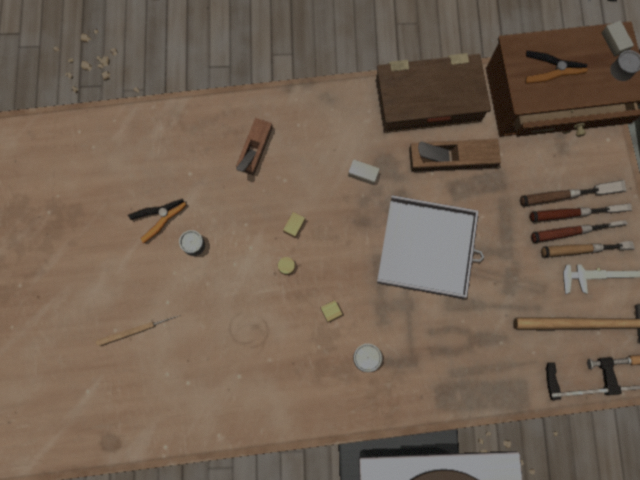

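View pics/side0.png

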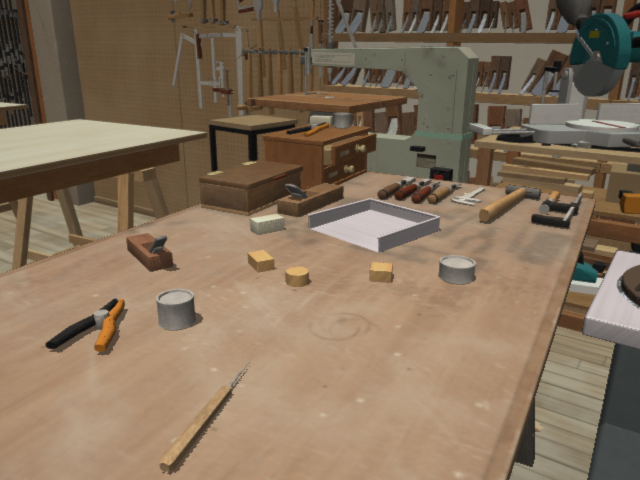

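The top view shows the pan's open front facing left, with corners at about (391,198) and (379,290). The offcuts are at (294,225), (287,266) and (331,312), well clear of the tins at (191,242) and (368,357) and the wax at (364,171). I'll sweep the dowel, then the batten, then the square, using a narrow two-finger broom. First I'll carry the arm round at height.

Emit:
apply_moves([
  {"x":40,"y":35,"z":0,"yaw":60,"hand":-0.6},
  {"x":40,"y":35,"z":0,"yaw":60,"hand":-0.6},
  {"x":40,"y":35,"z":0,"yaw":60,"hand":-0.6},
  {"x":40,"y":35,"z":0,"yaw":60,"hand":-0.6},
  {"x":40,"y":35,"z":0,"yaw":60,"hand":-0.6},
  {"x":40,"y":35,"z":0,"yaw":60,"hand":-0.6},
  {"x":40,"y":35,"z":0,"yaw":60,"hand":-0.6},
  {"x":40,"y":35,"z":0,"yaw":60,"hand":-0.6},
  {"x":40,"y":35,"z":0,"yaw":60,"hand":-0.6},
  {"x":40,"y":35,"z":0,"yaw":60,"hand":-0.6},
])

```text
clock: 1.7
position: [0.5584, -0.2519, 0.2266]
ee_rot: [-2.496, -1.907, -0.002]
force: [-1.1, -0.5, -0.1]
width: 0.196
gripper_force: 0.0
```

```bash
cat >> h.py <<'E'
O=np.array([.568,.002]);a=np.arctan2(-.209,-.045)
def setpan(o,ang):
    global O,a
    O=np.array(o);a=ang
def pan(p):
    d=np.array(p)-O;return np.array([d@[np.cos(a),np.sin(a)],d@[-np.sin(a),np.cos(a)]])
def world(p): return O+p[0]*np.array([np.cos(a),np.sin(a)])+p[1]*np.array([-np.sin(a),np.cos(a)])
def tool():
    s=observe();R=cv2.Rodrigues(s["ee_rot"])[0]
    return s["position"].round(4),np.degrees(np.arctan2(R[1,1],R[0,1])).round(1),s["clock"],s["width"],s["force"].round(1)
E
python3 - <<'E'
from h import *
im=cv2.imread("pics/top0.png")
# pan top corners at z=.031 by eye
for px in [(391,198),(379,290),(477,209),(467,296)]: print(px,ray("top",px,.031).round(4))
cv2.imwrite("pics/pan.png",cv2.resize(im[170:320,260:500],None,fx=3.3,fy=3.3,interpolation=cv2.INTER_CUBIC))
print(tool())
E
```

```text
(391, 198) [0.6737 0.0683]
(379, 290) [0.4783 0.1046]
(477, 209) [ 0.6434 -0.1112]
(467, 296) [ 0.4597 -0.0743]
(array([ 0.5584, -0.2519,  0.2266]), np.float64(-15.2), 1.7, 0.1959064227562182, array([-1.1, -0.5, -0.1]))
```

View pics/pan.png

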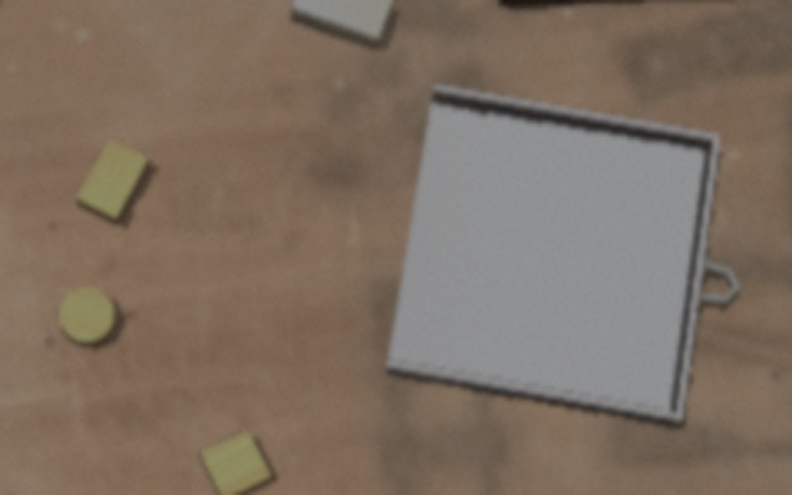

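The crop gives pan corners at about (391,196), (378,283), (478,211) and (467,298) in full-image pixels. That puts the pan centre near (0.567, -0.001) with its axis at -102°. Next I move behind the dowel.

Emit:
apply_moves([
  {"x":-2.3,"y":60.7,"z":0,"yaw":18,"hand":-0.6},
  {"x":-2.3,"y":60.7,"z":0,"yaw":18,"hand":-0.6},
  {"x":-2.3,"y":60.7,"z":0,"yaw":18,"hand":-0.6},
  {"x":-2.3,"y":60.7,"z":0,"yaw":18,"hand":-0.6},
  {"x":-2.3,"y":60.7,"z":0,"yaw":18,"hand":-0.6},
  {"x":-2.3,"y":60.7,"z":0,"yaw":18,"hand":-0.6},
  {"x":-2.3,"y":60.7,"z":0,"yaw":18,"hand":-0.6},
  {"x":-2.3,"y":60.7,"z":0,"yaw":18,"hand":-0.6},
  {"x":-2.3,"y":60.7,"z":0,"yaw":18,"hand":-0.6},
  {"x":-2.3,"y":60.7,"z":0,"yaw":18,"hand":-0.6},
])

```text
clock: 2.95
position: [0.5332, 0.3534, 0.2268]
ee_rot: [2.172, 2.269, 0.0]
force: [0.6, -0.1, -0.4]
width: 0.199
gripper_force: 0.0
```

Emit:
apply_moves([
  {"z":-5,"hand":-0.6},
  {"z":-10,"hand":-0.6},
  {"z":-15,"hand":-0.6},
  {"z":-18,"hand":-0.6},
  {"z":-20,"hand":-0.6},
  {"z":-20,"hand":-0.6},
  {"z":-20,"hand":-0.6},
])

```text
schema error: expected keys x, y, z, yaw, hand
```

```bash
sed -i 's/^O=.*/O=np.array([.567,-.001]);a=np.radians(-101.9)/' h.py
python3 - <<'E'
from h import *
print(tool()); get_image("top")
for n in list(H)[:3]:
    for r in silhouettes(n,"top")[:1]:
        k=np.argwhere(r["mask"])[:,::-1]
        c=ray("top",k.mean(0),H[n]);print(n,round(r["p"],2),c.round(3),pan(c).round(3))
E
```

```text
(array([0.5332, 0.3534, 0.2268]), np.float64(2.5), 2.95, 0.19945379186754233, array([ 0.6, -0.1, -0.4]))
batten_end 0.57 [0.528 0.3  ] [-0.286 -0.1  ]
square_end 0.61 [0.44  0.205] [-0.175 -0.167]
dowel_end 0.45 [0.528 0.299] [-0.286 -0.1  ]
```

Emit:
apply_moves([
  {"x":0.2,"y":0.2,"z":-6,"yaw":0,"hand":-0.6},
  {"x":0.2,"y":0.2,"z":-12,"yaw":0,"hand":-0.6},
  {"x":0.2,"y":0.2,"z":-17,"yaw":0,"hand":-0.6},
  {"x":0.2,"y":0.2,"z":-20,"yaw":0,"hand":-0.6},
  {"x":0.2,"y":0.2,"z":-21.5,"yaw":0,"hand":-0.6},
  {"x":0.2,"y":0.2,"z":-21.9,"yaw":0,"hand":-0.6},
  {"x":0.2,"y":0.2,"z":-21.9,"yaw":0,"hand":-0.6},
])

```text
clock: 4.03
position: [0.5361, 0.3538, 0.0088]
ee_rot: [2.173, 2.268, 0.002]
force: [-0.6, 0.2, -0.8]
width: 0.197
gripper_force: 0.0
```

Run:
```python
from h import *
print(tool()); im=get_image("side"); cv2.imwrite("pics/s1.png",im[180:380,150:450].repeat(2,0).repeat(2,1))
```

```text
(array([0.5361, 0.3538, 0.0088]), np.float64(2.4), 4.025, 0.19676482028329867, array([-0.6,  0.2, -0.8]))
```

View pics/s1.png

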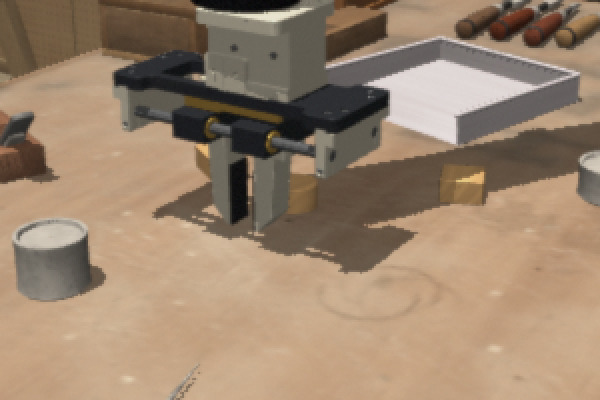

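The side crop shows both fingertips low behind the dowel at about (300,193), with the pan beyond. Now I sweep it.

Emit:
apply_moves([
  {"x":0.05,"y":-1,"z":0,"yaw":0,"hand":-0.6},
  {"x":0.1,"y":-2,"z":0,"yaw":0,"hand":-0.6},
  {"x":0.15,"y":-3,"z":0,"yaw":0,"hand":-0.6},
  {"x":0.2,"y":-4,"z":0,"yaw":0,"hand":-0.6},
  {"x":0.3,"y":-5.5,"z":0,"yaw":0,"hand":-0.6},
  {"x":0.4,"y":-7,"z":0,"yaw":0,"hand":-0.6},
  {"x":0.5,"y":-9,"z":0,"yaw":0,"hand":-0.6},
  {"x":0.6,"y":-11,"z":0,"yaw":0,"hand":-0.6},
  {"x":0.7,"y":-13,"z":0,"yaw":0,"hand":-0.6},
  {"x":0.8,"y":-15,"z":0,"yaw":0,"hand":-0.6},
])

```text
clock: 5.32
position: [0.5434, 0.2022, 0.0077]
ee_rot: [2.173, 2.268, -0.0]
force: [0.4, -0.2, 0.7]
width: 0.203
gripper_force: 0.1
```

Run:
```python
from h import *
print(tool()); im=get_image("top"); cv2.imwrite("pics/t1.png",cv2.resize(im[130:390,160:500],None,fx=2,fy=2))
```

```text
(array([0.5434, 0.2022, 0.0077]), np.float64(2.5), 5.325, 0.2028391875367474, array([ 0.4, -0.2,  0.7]))
```

View pics/t1.png

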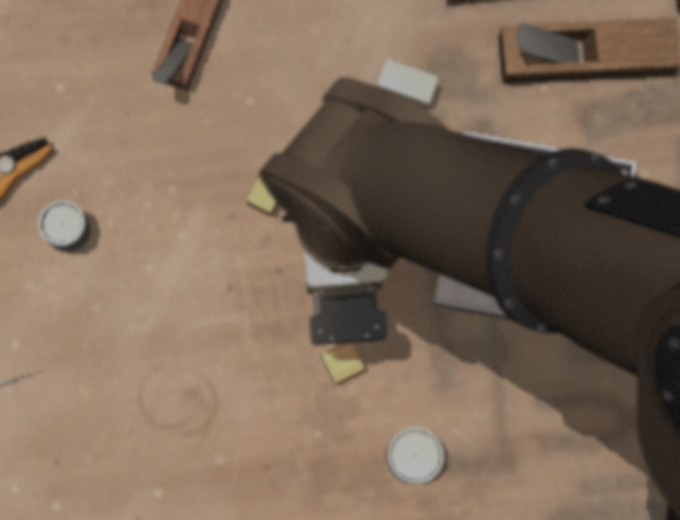

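The dowel has left its starting place (crop 254,272) and must be hidden under the gripper. The batten (262,195) and square (343,365) haven't moved. I'll carry on into the pan.

Emit:
apply_moves([
  {"x":0.1,"y":-2,"z":0,"yaw":0,"hand":-0.6},
  {"x":0.2,"y":-4,"z":0,"yaw":0,"hand":-0.6},
  {"x":0.3,"y":-6,"z":0,"yaw":0,"hand":-0.6},
  {"x":0.5,"y":-8,"z":0,"yaw":0,"hand":-0.6},
  {"x":0.6,"y":-10,"z":0,"yaw":0,"hand":-0.6},
  {"x":0.7,"y":-12,"z":0.1,"yaw":0,"hand":-0.6},
  {"x":0.8,"y":-14,"z":0.1,"yaw":0,"hand":-0.6},
  {"x":0.9,"y":-16,"z":0.2,"yaw":0,"hand":-0.6},
  {"x":1.0,"y":-18,"z":0.2,"yaw":0,"hand":-0.6},
  {"x":1.1,"y":-19.5,"z":0.3,"yaw":0,"hand":-0.6},
])

```text
clock: 6.62
position: [0.5542, 0.0072, 0.0107]
ee_rot: [2.174, 2.268, -0.001]
force: [-0.5, -0.1, -0.3]
width: 0.198
gripper_force: 0.1
```

Emit:
apply_moves([
  {"x":0.1,"y":-1,"z":0,"yaw":0,"hand":-0.6},
  {"x":0.2,"y":-2,"z":0.1,"yaw":0,"hand":-0.6},
  {"x":0.2,"y":-2.8,"z":0.1,"yaw":0,"hand":-0.6},
  {"x":0.2,"y":-2.8,"z":0.1,"yaw":0,"hand":-0.6},
  {"x":0.2,"y":-1.5,"z":0.5,"yaw":0,"hand":-0.6},
  {"x":0.2,"y":1,"z":3,"yaw":0,"hand":-0.6},
  {"x":0.2,"y":3,"z":8,"yaw":0,"hand":-0.6},
  {"x":1,"y":9,"z":12,"yaw":0,"hand":-0.6},
  {"x":2,"y":15,"z":14,"yaw":0,"hand":-0.6},
  {"x":2,"y":21,"z":14,"yaw":0,"hand":-0.6},
])

```text
clock: 7.88
position: [0.5749, 0.2144, 0.1528]
ee_rot: [2.172, 2.268, 0.006]
force: [0.5, 0.4, 0.3]
width: 0.201
gripper_force: 0.0
```

Emit:
apply_moves([
  {"x":3,"y":6,"z":0,"yaw":-6,"hand":-0.6},
  {"x":5.5,"y":11,"z":0,"yaw":-6,"hand":-0.6},
  {"x":5.5,"y":13.2,"z":0,"yaw":-6,"hand":-0.6},
  {"x":5.5,"y":13.2,"z":-5,"yaw":-6,"hand":-0.6},
  {"x":5.5,"y":13.2,"z":-10,"yaw":-6,"hand":-0.6},
  {"x":5.5,"y":13.2,"z":-13,"yaw":-6,"hand":-0.6},
  {"x":5.5,"y":13.2,"z":-14.4,"yaw":-6,"hand":-0.6},
  {"x":5.5,"y":13.2,"z":-14.5,"yaw":-6,"hand":-0.6},
])

```text
clock: 8.88
position: [0.6284, 0.343, 0.0052]
ee_rot: [-2.288, -2.152, 0.001]
force: [-0.1, 0.2, 0.6]
width: 0.2
gripper_force: 0.0
```

Run:
```python
from h import *
print(tool()); im=get_image("side"); cv2.imwrite("pics/s2.png",im[180:330,200:480].repeat(2,0).repeat(2,1))
for n in list(H)[:3]:
    for r in silhouettes(n,"side")[:2]:
        k=np.argwhere(r["mask"])[:,::-1]
        c=ray("side",k.mean(0),.01);print(n,round(r["p"],2),c.round(3),pan(c).round(3))
```

```text
(array([0.6284, 0.343 , 0.0052]), np.float64(-3.5), 8.875, 0.1995492330893671, array([-0.1,  0.2,  0.6]))
batten_end 0.92 [0.622 0.279] [-0.286 -0.003]
square_end 0.98 [0.441 0.204] [-0.175 -0.165]
square_end 0.52 [0.609 0.477] [-0.476 -0.057]
dowel_end 0.52 [ 0.563 -0.059] [0.058 0.008]
```

View pics/s2.png

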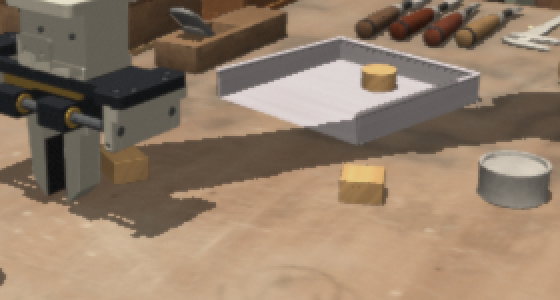

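The dowel lies in the pan at about (0.058, 0.008) in the pan frame, at crop (379,77). The fingers are behind the batten at crop (125,163). Now I sweep the batten.

Emit:
apply_moves([
  {"x":0,"y":-1,"z":0.2,"yaw":0,"hand":-0.6},
  {"x":-0.1,"y":-2,"z":0.2,"yaw":0,"hand":-0.6},
  {"x":-0.2,"y":-3,"z":0.2,"yaw":0,"hand":-0.6},
  {"x":-0.2,"y":-4,"z":0.2,"yaw":0,"hand":-0.6},
  {"x":-0.3,"y":-5,"z":0.2,"yaw":0,"hand":-0.6},
  {"x":-0.3,"y":-6,"z":0.2,"yaw":0,"hand":-0.6},
  {"x":-0.4,"y":-7.5,"z":0.2,"yaw":0,"hand":-0.6},
  {"x":-0.5,"y":-9,"z":0.2,"yaw":0,"hand":-0.6},
  {"x":-0.6,"y":-11,"z":0.2,"yaw":0,"hand":-0.6},
  {"x":-0.7,"y":-13,"z":0.2,"yaw":0,"hand":-0.6},
])

```text
clock: 10.32
position: [0.6221, 0.211, 0.0073]
ee_rot: [2.289, 2.151, -0.0]
force: [-0.5, -0.0, -0.1]
width: 0.2
gripper_force: 0.1
```

Run:
```python
from h import *
print(tool()); im=get_image("side"); cv2.imwrite("pics/s3.png",im[180:330,200:480].repeat(2,0).repeat(2,1))
for n in list(H)[:3]:
    for r in silhouettes(n,"side")[:1]:
        k=np.argwhere(r["mask"])[:,::-1]
        c=ray("side",k.mean(0),.01);print(n,round(r["p"],2),c.round(3),pan(c).round(3))
```

```text
(array([0.6221, 0.211 , 0.0073]), np.float64(-3.5), 10.325, 0.2003703969738437, array([-0.5, -0. , -0.1]))
batten_end 0.49 [0.607 0.186] [-0.191  0.001]
square_end 0.81 [0.442 0.203] [-0.174 -0.164]
dowel_end 0.62 [ 0.564 -0.059] [0.057 0.009]
```

View pics/s3.png

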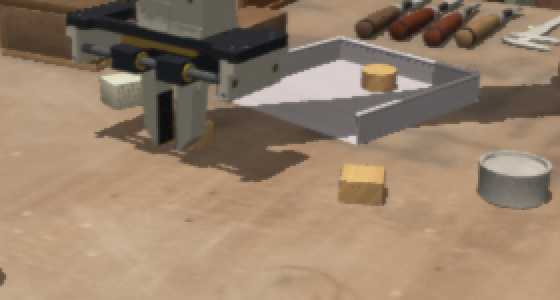

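The batten stays ahead of the fingers, with its edge showing at crop (208,132), so I'll continue.

Emit:
apply_moves([
  {"x":-0.1,"y":-2,"z":0,"yaw":0,"hand":-0.6},
  {"x":-0.2,"y":-4,"z":0,"yaw":0,"hand":-0.6},
  {"x":-0.3,"y":-6,"z":0,"yaw":0,"hand":-0.6},
  {"x":-0.4,"y":-8,"z":0,"yaw":0,"hand":-0.6},
  {"x":-0.5,"y":-10,"z":0,"yaw":0,"hand":-0.6},
  {"x":-0.6,"y":-12,"z":0.1,"yaw":0,"hand":-0.6},
  {"x":-0.7,"y":-14,"z":0.1,"yaw":0,"hand":-0.6},
  {"x":-0.8,"y":-16,"z":0.2,"yaw":0,"hand":-0.6},
  {"x":-0.9,"y":-18,"z":0.2,"yaw":0,"hand":-0.6},
  {"x":-1.0,"y":-19.5,"z":0.3,"yaw":0,"hand":-0.6},
])

```text
clock: 11.78
position: [0.612, 0.0161, 0.0102]
ee_rot: [2.289, 2.151, -0.0]
force: [-0.8, -0.3, 0.5]
width: 0.205
gripper_force: 0.1
```

Emit:
apply_moves([
  {"x":-0.1,"y":-1,"z":0,"yaw":0,"hand":-0.6},
  {"x":-0.1,"y":-2,"z":0.1,"yaw":0,"hand":-0.6},
  {"x":-0.2,"y":-2.8,"z":0.1,"yaw":0,"hand":-0.6},
  {"x":-0.2,"y":-2.8,"z":0.1,"yaw":0,"hand":-0.6},
  {"x":-0.2,"y":-1.5,"z":0.5,"yaw":0,"hand":-0.6},
  {"x":-0.2,"y":1,"z":3,"yaw":0,"hand":-0.6},
  {"x":-0.2,"y":3,"z":8,"yaw":0,"hand":-0.6},
  {"x":-2,"y":9,"z":12,"yaw":0,"hand":-0.6},
  {"x":-6,"y":14,"z":14,"yaw":0,"hand":-0.6},
  {"x":-10,"y":19,"z":14,"yaw":0,"hand":-0.6},
])

```text
clock: 13.02
position: [0.5214, 0.1989, 0.1514]
ee_rot: [2.287, 2.153, 0.006]
force: [0.2, 0.3, -0.7]
width: 0.197
gripper_force: 0.0
```

Run:
```python
from h import *
print(tool()); get_image("side")
for n in list(H)[:3]:
    for r in silhouettes(n,"side")[:2]:
        k=np.argwhere(r["mask"])[:,::-1]
        c=ray("side",k.mean(0),.01);print(n,round(r["p"],2),c.round(3),pan(c).round(3))
```

```text
(array([0.5214, 0.1989, 0.1514]), np.float64(-3.4), 13.025, 0.19708347640162055, array([ 0.2,  0.3, -0.7]))
batten_end 0.72 [ 0.627 -0.05 ] [0.035 0.069]
square_end 0.74 [0.442 0.204] [-0.174 -0.164]
dowel_end 0.77 [ 0.563 -0.059] [0.058 0.008]
```

The batten is in at about (0.035, 0.069) in the pan frame. For the square, I first push it along its own face normal (world +25°) to bring it in front of the opening.

Emit:
apply_moves([
  {"x":-5,"y":-1,"z":0,"yaw":-10,"hand":-0.6},
  {"x":-10,"y":-1.7,"z":0,"yaw":-20,"hand":-0.6},
  {"x":-12.7,"y":-1.7,"z":0,"yaw":-30,"hand":-0.6},
  {"x":-12.7,"y":-1.7,"z":0,"yaw":-40,"hand":-0.6},
  {"x":-12.7,"y":-1.7,"z":0,"yaw":-50,"hand":-0.6},
  {"x":-12.7,"y":-1.7,"z":-2,"yaw":-60,"hand":-0.6},
  {"x":-12.7,"y":-1.7,"z":-6,"yaw":-61.5,"hand":-0.6},
  {"x":-12.7,"y":-1.7,"z":-11,"yaw":-61.5,"hand":-0.6},
  {"x":-12.7,"y":-1.7,"z":-14.3,"yaw":-61.5,"hand":-0.6},
  {"x":-12.7,"y":-1.7,"z":-14.3,"yaw":-61.5,"hand":-0.6},
])

```text
clock: 14.48
position: [0.394, 0.1769, 0.0045]
ee_rot: [3.066, 0.678, -0.007]
force: [0.4, -0.6, -0.1]
width: 0.194
gripper_force: 0.0
```

Run:
```python
from h import *
print(tool()); im=get_image("side"); cv2.imwrite("pics/s4.png",im[180:330,200:480].repeat(2,0).repeat(2,1))
```

```text
(array([0.394 , 0.1769, 0.0045]), np.float64(-65.0), 14.475, 0.1940276100937972, array([ 0.4, -0.6, -0.1]))
```

View pics/s4.png

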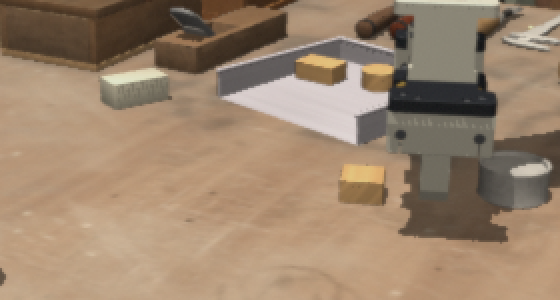

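The side crop shows batten (320,70) and dowel (379,77) in the pan, and the fingers to the right of the square (361,184), clear of the wax tin. Pushing the square now.

Emit:
apply_moves([
  {"x":0.5,"y":0.7,"z":0.2,"yaw":0,"hand":-0.6},
  {"x":1.5,"y":1.2,"z":0.2,"yaw":0,"hand":-0.6},
  {"x":2.5,"y":1.7,"z":0.2,"yaw":0,"hand":-0.6},
  {"x":3.5,"y":2.1,"z":0.2,"yaw":0,"hand":-0.6},
  {"x":5,"y":2.8,"z":0.2,"yaw":0,"hand":-0.6},
  {"x":7,"y":3.8,"z":0.2,"yaw":0,"hand":-0.6},
  {"x":9,"y":4.7,"z":0.2,"yaw":0,"hand":-0.6},
  {"x":11,"y":5.6,"z":0.2,"yaw":0,"hand":-0.6},
  {"x":13,"y":6.6,"z":0.2,"yaw":0,"hand":-0.6},
  {"x":14,"y":7,"z":0.2,"yaw":0,"hand":-0.6},
])

```text
clock: 15.78
position: [0.5364, 0.2486, 0.0082]
ee_rot: [-3.067, -0.679, -0.001]
force: [-1.2, -0.6, 0.6]
width: 0.196
gripper_force: 0.2
```

Emit:
apply_moves([
  {"x":0.8,"y":0.4,"z":0,"yaw":0,"hand":-0.6},
  {"x":1,"y":0.5,"z":0,"yaw":0,"hand":-0.6},
  {"x":0,"y":0,"z":0.3,"yaw":0,"hand":-0.6},
  {"x":-2,"y":-1,"z":3,"yaw":0,"hand":-0.6},
  {"x":-3,"y":-1.5,"z":8,"yaw":5,"hand":-0.6},
  {"x":-3,"y":-1.5,"z":13,"yaw":15,"hand":-0.6},
])

```text
clock: 16.52
position: [0.5026, 0.2318, 0.1393]
ee_rot: [2.948, 1.081, -0.003]
force: [1.6, 0.1, -0.2]
width: 0.2
gripper_force: 0.0
```

Run:
```python
from h import *
print(tool()); im=get_image("side"); cv2.imwrite("pics/s5.png",im[180:330,200:480].repeat(2,0).repeat(2,1))
for n in list(H)[:3]:
    for r in silhouettes(n,"side")[:2]:
        k=np.argwhere(r["mask"])[:,::-1]
        c=ray("side",k.mean(0),.01);print(n,round(r["p"],2),c.round(3),pan(c).round(3))
```

```text
(array([0.5026, 0.2318, 0.1393]), np.float64(-49.7), 16.525, 0.20004597853050782, array([ 1.6,  0.1, -0.2]))
batten_end 0.69 [ 0.627 -0.05 ] [0.035 0.069]
square_end 0.57 [0.572 0.263] [-0.259 -0.049]
square_end 0.42 [0.348 0.123] [-0.076 -0.24 ]
```

View pics/s5.png

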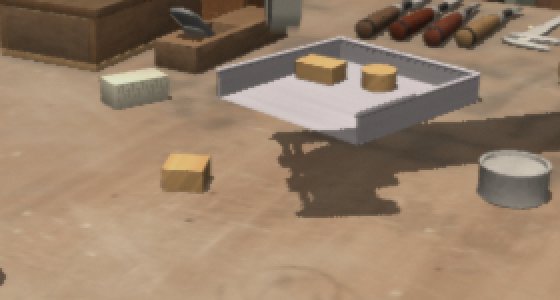

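The square is at about (0.572, 0.263), in front of the opening (crop 186,172). Next I get behind it and sweep it in.

Emit:
apply_moves([
  {"x":3,"y":5,"z":0,"yaw":10,"hand":-0.6},
  {"x":7.2,"y":9.1,"z":0,"yaw":20,"hand":-0.6},
  {"x":7.2,"y":9.1,"z":0,"yaw":30,"hand":-0.6},
  {"x":7.2,"y":9.1,"z":0,"yaw":40,"hand":-0.6},
  {"x":7.2,"y":9.1,"z":-2,"yaw":47,"hand":-0.6},
  {"x":7.2,"y":9.1,"z":-6,"yaw":47,"hand":-0.6},
  {"x":7.2,"y":9.1,"z":-10,"yaw":47,"hand":-0.6},
  {"x":7.2,"y":9.1,"z":-13,"yaw":47,"hand":-0.6},
  {"x":7.2,"y":9.1,"z":-13.2,"yaw":47,"hand":-0.6},
])

```text
clock: 17.85
position: [0.5746, 0.3226, 0.0028]
ee_rot: [-2.278, -2.162, 0.009]
force: [-0.8, -0.1, -0.3]
width: 0.199
gripper_force: 0.0
```

Emit:
apply_moves([
  {"x":0,"y":-1,"z":0,"yaw":0,"hand":-0.6},
  {"x":-0.1,"y":-2,"z":0,"yaw":0,"hand":-0.6},
  {"x":-0.2,"y":-3,"z":0,"yaw":0,"hand":-0.6},
  {"x":-0.2,"y":-4,"z":0,"yaw":0,"hand":-0.6},
  {"x":-0.2,"y":-5,"z":0,"yaw":0,"hand":-0.6},
  {"x":-0.3,"y":-6,"z":0,"yaw":0,"hand":-0.6},
  {"x":-0.4,"y":-7.5,"z":0,"yaw":0,"hand":-0.6},
  {"x":-0.5,"y":-9,"z":0,"yaw":0,"hand":-0.6},
  {"x":-0.5,"y":-10.5,"z":0,"yaw":0,"hand":-0.6},
  {"x":-0.6,"y":-11.5,"z":0,"yaw":0,"hand":-0.6},
])

```text
clock: 19.1
position: [0.5712, 0.2075, 0.0061]
ee_rot: [2.28, 2.161, -0.001]
force: [-0.3, 1.0, -0.8]
width: 0.197
gripper_force: 0.2
```

Run:
```python
from h import *
print(tool()); get_image("side")
for n in list(H)[:3]:
    for r in silhouettes(n,"side")[:2]:
        k=np.argwhere(r["mask"])[:,::-1]
        c=ray("side",k.mean(0),.01);print(n,round(r["p"],2),len(k),c.round(3),pan(c).round(3))
```

```text
(array([0.5712, 0.2075, 0.0061]), np.float64(-3.1), 19.1, 0.19739598292863575, array([-0.3,  1. , -0.8]))
dowel_end 0.48 218 [ 0.564 -0.06 ] [0.059 0.009]
```

Emit:
apply_moves([
  {"x":-0.1,"y":-1.5,"z":0.1,"yaw":0,"hand":-0.6},
  {"x":-0.2,"y":-3.5,"z":0.1,"yaw":0,"hand":-0.6},
  {"x":-0.3,"y":-5.5,"z":0.1,"yaw":0,"hand":-0.6},
  {"x":-0.4,"y":-7.5,"z":0.1,"yaw":0,"hand":-0.6},
  {"x":-0.5,"y":-9.5,"z":0.1,"yaw":0,"hand":-0.6},
  {"x":-0.6,"y":-11.5,"z":0.2,"yaw":0,"hand":-0.6},
  {"x":-0.7,"y":-13.5,"z":0.2,"yaw":0,"hand":-0.6},
  {"x":-0.8,"y":-15.5,"z":0.3,"yaw":0,"hand":-0.6},
  {"x":-0.9,"y":-17,"z":0.4,"yaw":0,"hand":-0.6},
  {"x":-0.9,"y":-17.5,"z":0.4,"yaw":0,"hand":-0.6},
])

```text
clock: 20.55
position: [0.5621, 0.0327, 0.0103]
ee_rot: [2.281, 2.16, -0.0]
force: [0.2, 0.2, 0.7]
width: 0.202
gripper_force: 0.1
```

Emit:
apply_moves([
  {"x":0,"y":0,"z":0,"yaw":0,"hand":-0.6},
  {"x":0,"y":1.5,"z":0.5,"yaw":0,"hand":-0.6},
  {"x":0,"y":4,"z":3,"yaw":0,"hand":-0.6},
  {"x":0,"y":6,"z":8,"yaw":0,"hand":-0.6},
  {"x":0,"y":8,"z":13,"yaw":0,"hand":-0.6},
  {"x":0,"y":10,"z":18,"yaw":0,"hand":-0.6},
  {"x":0,"y":10,"z":20,"yaw":0,"hand":-0.6},
  {"x":0,"y":10,"z":20,"yaw":0,"hand":-0.6},
])

```text
clock: 21.55
position: [0.5625, 0.1368, 0.2122]
ee_rot: [2.275, 2.164, 0.006]
force: [0.1, -0.6, -1.0]
width: 0.198
gripper_force: 0.0
```

Run:
```python
from h import *
print(tool()); im=get_image("side"); cv2.imwrite("pics/s6.png",im[180:380,150:450].repeat(2,0).repeat(2,1))
for n in list(H)[:6]:
    for r in silhouettes(n,"side")[:1]:
        k=np.argwhere(r["mask"])[:,::-1]
        c=ray("side",k.mean(0),H[n]/2);print(n,round(r["p"],2),len(k),c.round(3),pan(c).round(3))
```

```text
(array([0.5625, 0.1368, 0.2122]), np.float64(-2.9), 21.55, 0.19790460129368675, array([ 0.1, -0.6, -1. ]))
batten_end 0.65 275 [ 0.631 -0.053] [0.037 0.073]
dowel_end 0.7 201 [ 0.564 -0.062] [0.061 0.009]
thread_tin 0.64 1411 [0.595 0.489] [-0.485 -0.074]
wax_tin 0.67 926 [0.345 0.133] [-0.085 -0.245]
wax_block 0.67 537 [0.743 0.12 ] [-0.155  0.147]
```

View pics/s6.png

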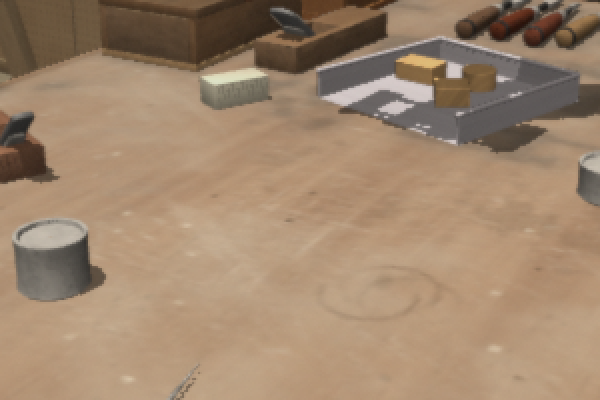

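The picture shows the batten (420,68), dowel (479,77) and square (452,92) all inside the pan walls, and the tins and wax in place. Handing in.

```bash
python3 -c "
from h import *
print(pan(ray('side',(376,226),.012)).round(3)); print(sign_off())"
```

```text
[-0.005 -0.009]
the job is handed in; nothing more can be done
None
```

I swept all three offcuts into the scrap pan and handed the job in after about 22 s; in the last camera check all three lay well inside the pan, and the tins and wax block hadn't visibly moved (no verdict came back).

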